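Refit the spindle clip of a modelling turntable

TASK

The modelling turntable lies upside down for service with its spindle clip off. Pick up the clip, use it to press down the spring cup around the spindle, and push it sideways into the spindle's groove until it snaps fully home; firm finger pressure is enough, so do not force it. Leave the clip seated in the groove and let go, and leave the other things on the bench alone.

Things in the scene. Friction and masses are not known exactly. Their poses are not given: they have to be found in the camera images.
- turntable: Heavy sculptor's turntable, upside down, immovable: dark disc 240 mm wide, 18 mm thick on the bench, column up to 104 mm wide, grey base plate 190 mm wide, flat upper face 73 mm above the bench, three rubber feet 25 mm wide, 15 mm high, 80 mm from the axis at 60, 180, 300 degrees from its x axis, a boss 50 mm wide, 5 mm high on the plate. Origin: axis at bench level, z up.
- axis (a point): Point on the axis of the vertical 24 mm steel spindle, level with the plate's upper face; z up. The spindle's end face is 26 to 38 mm above it: a set screw clamps it differently on every stand, no reading tells it, feel for it. Below the end face: 10 mm solid, then the groove, 5.5 mm long and 19 mm in diameter, then 24 mm again. It holds 30 N endways. The clip may enter from any side.
- cup_top (a point): On the spindle axis, 24.5 mm above the plate: where the flat top of the spring cup stands when free (the point does not move with it). The cup is a steel sleeve 34 mm wide around the spindle and hides part or all of the groove; it can be pressed down 15 mm, 2 N at first touch, then 0.35 N more per mm, and pushes back up when let go.
- clip: Sprung-steel E-clip, 50 g, 4 mm thick, lying flat: open ring, 38 mm outside, 26 mm inside, three inward prongs seating on the 19 mm groove. Origin: ring centre, underside; x out of the mouth, z up. Jaw prongs: noses of 2 mm radius 7.7 mm ahead, 8.5 mm to each side, mouth 13 mm; jaws end 14 mm ahead of the origin. Back prong, 7 mm wide, runs from the ring to 9.5 mm behind the origin.
- lug (a point): Middle of the clip's flat tab, 28 mm behind its origin, on the underside. The tab is 16 mm wide, 4 mm thick, from the ring to 38 mm behind the origin, where a finger lug 16 mm wide, 4 mm thick stands 14 mm high. Hold it across the 16 mm, not by the jaws: they must spring open. Going in takes about 10 N, then it snaps and stops hard, centred on the spindle; a 30 N push overloads it.
- rosette: Bystander: round white plaster cast, 90 mm wide, 22 mm high; origin under its centre.
- grease_tin: Bystander: round metal tin, 72 mm wide, 43 mm high; origin under its centre.
- screwdriver: Bystander: screwdriver, 190 mm long, lying along its x axis.
- washer: Bystander: flat steel ring, 40 mm wide, 4 mm thick; origin under its centre.
Not all that is in view belongs to the job. Several things look just like the clip: the one meant starts farthest from the robot's base.

How it is judged (in metres and radians):
On the way, in this order (a step that is already met when the one before it is completed fails the run):
1. the clip has been picked up off the bench (height (world z) of clip above 0.04 m), for 0.2 s.
2. the clip is fully home in the groove: its ring centre within 1.5 mm of the spindle axis, its underside 9.5 to 25 mm above the base plate, lying level (horizontal distance between clip and axis below 0.0015 m and z of clip in the frame of axis between 0.0095 and 0.025 m and angle between clip's own z axis and vertical below 0.1 rad), for 0.2 s.
At the end, for the whole second after the job is handed in: The clip sits fully home in the spindle's groove (ring centre within 1.5 mm of the spindle axis, underside 9.5 to 25 mm above the base plate, level within 0.1 rad), at rest (all of step 2 and linear speed of clip below 0.01 m/s); the robot touches nothing.
It fails at once if the contact forces between the clip and the turntable with its spindle and cup, added up (the prongs' own squeeze of up to 30 N included), pass 45 N (contact force between clip and turntable above 45 N).
It fails at once if the robot itself presses on the turntable with more than 25 N (contact force between any of the fingers, the arm and turntable above 25 N).
It fails at once if the rosette, the grease tin, the screwdriver or the washer is moved by more than 20 mm (distance of any of rosette, grease_tin, screwdriver, washer from where it was at the start of the episode above 0.02 m).
It also fails if it takes over 50 s, if anything falls off the work surface, if the arm or the gripper's body presses on something with over 40 N, if the wrist force passes 120 N, or if a joint passes its speed limit or range.

ROBOT

A 6-joint arm with a two-finger parallel gripper is mounted at the origin on the work surface. World frame = base frame: x ahead of the robot, y to its left, z up, the work surface at z = 0. Lengths are in m, angles in degrees, forces in N, time in s.
With the tool pointing down it reaches from about 0.4 to 0.825 m from the base axis. Payload 7 kg.
Tool frame: the origin (TCP) lies on the mounting face of the last link; the fingertips stand 178 mm ahead of it and the grasp point (between the pads) lies 159 mm ahead of it; z points along the fingers, y is the direction in which the jaws open and shut (so a half turn about z gives the same grasp; the last joint's range is limited). The gripper opens to 88 mm and grips with 3 to 60 N. Pads are 19 mm wide; open, the fingers measure 130 mm over their backs; the gripper's body (78 mm by 193 mm) begins 47 mm behind the grasp point.
Start: joints at [16.507, 20.546, 0.682, 0, -70.136, -16.507], TCP at [0.675, -0, 0.405] pointing down, gripper open.
Joint ranges: [-176.03, 176.03], [-82.01, 121.73], [-58.28, 71.71], [-173.87, 95.51], [-174.79, -0.11], [-173.66, 173.66]. Speed limits (degrees/s): [136.94, 136.94, 172.46, 180, 180, 180].

INTERFACE

Orientations are given as [roll, pitch, yaw] about the fixed x, y, z axes, in that order (R = Rz(yaw) Ry(pitch) Rx(roll)).
In Python, from plant import r gives the robot as it stands. The module is installed in compiled form; this text tells all that it offers.
- The arm moves only by the tool carry_out, never from a script. Its argument "plan" is a list of rows, each a list of 3 entries, a list of its own where there are three numbers: the shift along the tool's x, y, z in m, then the turn, a rotation vector about the tool's x, y, z in degrees, then the closure in counts, from 0 (fully open) to 255 (shut). In form: [[[x, y, z], [ax, ay, az], hand], ...]. A call has 1 to 12 rows; each row shifts and turns the commanded pose from where the row before left it, along the tool's axes as they then stand; what a row does not reach is not made up. A row lasts 1/12 s, in which the tool goes at most 41.7 mm and 7.16 degrees, less where a joint would pass 70% of its speed; a pose out of reach is approached as far as the arm can. A call is refused whole if a number of a shift passes 0.0417 or a number of a turn 7.16, either way. A call with a gripper value outside its range is refused whole. The fingers move at their own pace and stop on an object; "grip_force" is the grip in N (left out, the last holds). Time passes only in rows, so rows that do not move let the fingers close. It gives the time, the measured TCP pose, the force and the opening at its end, in the units of the state.
- r.get_state(): the state, without advancing time (a new reading comes with each control period).
- r.capture(name): name is "scene" or "side" or "wrist"; returns the picture (420x560x3 uint8, red, green, blue); there is no depth.
- r.get_calibration(name): a dict with "K" (3x3 intrinsics, pixels), "rvec" (rotation vector, rad) and "tvec" (3), from world to camera coordinates, as OpenCV has them. Camera axes: x right, y down, z forward; pixel columns grow to the right and rows downward; lengths in m; the calibration is good to about 2 mm. A picture is of the moment at which its call begins: read the wrist's pose just before it. get_calibration takes no time and is no camera call; for the wrist camera it gives the pose at the moment of the call.
- r.close_job(): hands the job in, once; it reports no verdict.
The state is a dict: "time_s": time; "joints": joint angles; "qd": joint speeds; "joint_torque": joint torques, N m; "tcp_pos": TCP position; "eef_rot": TCP orientation; "contact_force": force on the tool from outside, world axes, zero at the start; "moment": the same for the moment, N m; "gripper_width": finger opening in m.
Only numpy, scipy, OpenCV 4.12 (cv2) and the standard library are available. Lean on these libraries where they do the work, as an engineer would, in place of code of your own. Each camera call takes 0.05 s, during which the arm holds its last target. There are 200 camera calls.

## Working session

There is one attempt and no reset: what is moved stays moved. The work goes in short steps, Python scripts to look and compute and a tool call to move; the robot and the scene stay as the last step left them, time stands still between calls to the robot, and variables do not carry over. Pictures are saved under pics/ and viewed, about 8 in all and at most 12, crops included, and the job is handed in when it is done.

Besides the shell and the picture viewer there is one more tool, called in YAML: its name, and indented under it one key for each argument. carry_out: Moves the arm, as the interface text tells. Its arguments: {"type":"object","properties":{"plan":{"type":"array","items":{"type":"array"}},"grip_force":{"type":"number"}},"required":["plan"]}

```bash
mkdir -p pics
cat > h.py <<'E'
import numpy as np, cv2
from plant import r
def cal(n):
    c=r.get_calibration(n); return np.array(c["K"],float),cv2.Rodrigues(np.array(c["rvec"],float))[0],np.array(c["tvec"],float).ravel()
def ray(n,px,z,c=None):
    K,R,t=c or cal(n); px=np.atleast_2d(np.array(px,float))
    d=np.c_[px,np.ones(len(px))]@np.linalg.inv(K).T@R; o=-R.T@t
    return o+d*((z-o[2])/d[:,2])[:,None]
def proj(n,P,c=None):
    K,R,t=c or cal(n); p=(np.atleast_2d(P)@R.T+t)@K.T; return p[:,:2]/p[:,2:]
def save(n,f):
    im=r.capture(n); cv2.imwrite('pics/'+f,im[:,:,::-1]); return im
E
python3 - <<'E'
from h import *
for n in("scene","side","wrist"):
    save(n,n+'0.png'); K,R,t=cal(n); print(n,K[0,0],-R.T@t,R[2])
s=r.get_state();print(s)
E
```

```text
scene 410.7637566152245 [ 1.25922383 -0.33437668  0.64241774] [-0.73147322  0.38467051 -0.56300579]
side 410.66777062567485 [0.28772694 0.74366842 0.63584724] [ 0.26702398 -0.77495379 -0.57283926]
wrist 348.0847540017037 [ 0.6744392  -0.06959784  0.38415843] [ 9.42874618e-06  2.63995987e-01 -9.64523778e-01]
{'time_s': 0.15, 'joints': array([ 1.65063872e+01,  2.05821809e+01,  6.46663107e-01, -1.34314095e-02,
       -7.01360890e+01, -1.65075435e+01]), 'qd': array([ 0.12387136, -0.24339734,  0.09043851,  0.02922655,  0.00261022,
        0.03266336]), 'joint_torque': array([ 1.39394037e-04, -5.83274567e+01,  2.93289685e+01,  7.00122759e+00,
        8.75052094e-03, -9.76538854e-05]), 'tcp_pos': array([ 6.74863302e-01, -1.27729816e-05,  4.03945956e-01]), 'eef_rot': array([ 1.79927756e+02, -8.24049123e-03, -9.00057228e+01]), 'contact_force': array([ 0.07723347, -0.22790581, -0.1942162 ]), 'moment': array([-0.01174059, -0.02728511, -0.09648836]), 'gripper_width': 0.0876601077036218}
```

View pics/scene0.png

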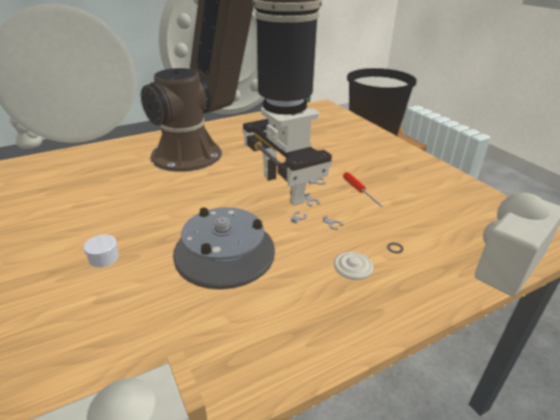

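View pics/side0.png

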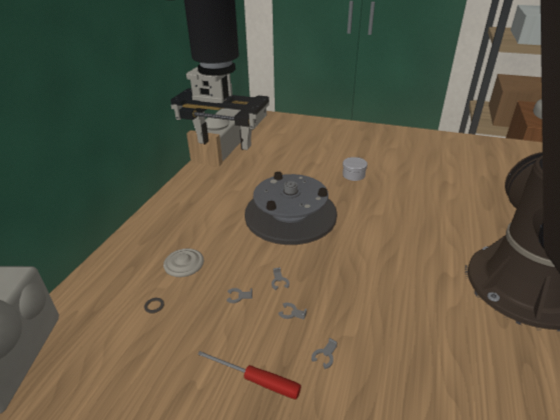

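Side view: turntable at (291,205), four clip-like things at (280,278), (240,295), (293,312) and (326,352). The washer is at (154,305), the rosette at (183,262), the tin at (355,169) and the screwdriver at (250,373). I'll compute positions next and confirm the candidate in a crop.

Run:
```python
from h import *
px=[(280,278),(240,295),(293,312),(326,352),(183,262),(154,305),(355,175),(250,373)]
P=ray("side",px,0.003)
for a,b in zip(px,P): print(a,b.round(3),np.hypot(*b[:2]).round(3))
print(proj("scene",P).round(0).tolist())
im=cv2.imread('pics/side0.png')
a=cv2.resize(im[255:385,190:350],None,fx=4,fy=4,interpolation=cv2.INTER_CUBIC)
cv2.imwrite('pics/crop1.png',a)
# turntable axis: boss/spindle pix
print(ray("side",[(291,184)],0.104), ray("scene",[(223,220)],0.104))
print(cal("wrist")[0])
```

```text
(280, 278) [0.497 0.143 0.003] 0.518
(240, 295) [0.56  0.215 0.003] 0.6
(293, 312) [0.444 0.224 0.003] 0.497
(326, 352) [0.361 0.293 0.003] 0.465
(183, 262) [0.723 0.162 0.003] 0.741
(154, 305) [0.715 0.292 0.003] 0.773
(355, 175) [ 0.419 -0.335  0.003] 0.537
(250, 373) [0.475 0.373 0.003] 0.604
[[296.0, 217.0], [331.0, 222.0], [310.0, 200.0], [315.0, 181.0], [353.0, 266.0], [394.0, 247.0], [105.0, 254.0], [359.0, 192.0]]
[[ 0.54003965 -0.07386769  0.104     ]] [[ 0.55191045 -0.08118849  0.104     ]]
[[348.084754     0.         281.90185208]
 [  0.         348.084754   215.41277507]
 [  0.           0.           1.        ]]
```

View pics/crop1.png

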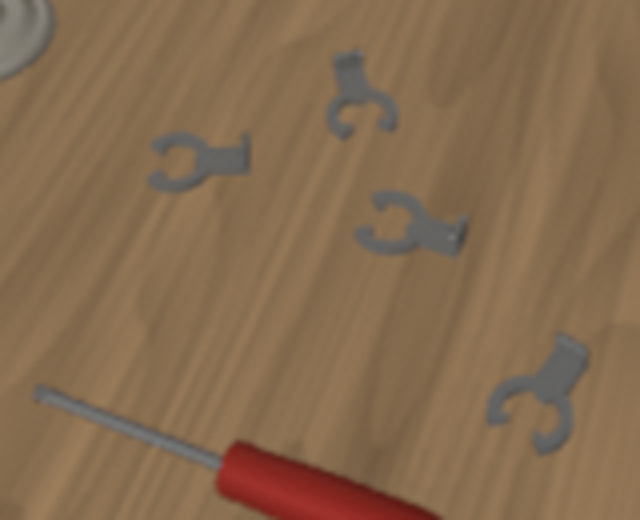

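The four clip-like things in the side view are A (280,278), B (240,295), C (293,312) and D (326,352). They lie 0.52, 0.60, 0.50 and 0.47 m from the base, so B is the clip meant. The crop shows it with its mouth to the left and its lug at the right.

Run:
```python
from h import *
P=ray("side",[(235,295.5),(250,295)],0.004); d=P[0]-P[1]; print(P, np.degrees(np.arctan2(d[1],d[0])))
# feet
print(ray("scene",[(204,211),(258,223),(206,246),(223,218)],[0.088]).round(3)) 
print(ray("side",[(278,175),(323,190),(271,205)],0.088).round(3))
im=cv2.imread('pics/side0.png');a=cv2.resize(im[145:245,235:345],None,fx=4,fy=4,interpolation=cv2.INTER_CUBIC)
im=cv2.imread('pics/scene0.png');b=cv2.resize(im[190:290,165:255+20],None,fx=4,fy=4,interpolation=cv2.INTER_CUBIC)
cv2.imwrite('pics/crop2.png',cv2.resize(np.hstack([a,b]),None,fx=.9,fy=.9))
```

```text
[[0.56932922 0.21988076 0.004     ]
 [0.54045786 0.20923412 0.004     ]] 20.24202954840447
[[ 0.476 -0.1    0.088]
 [ 0.579 -0.007  0.088]
 [ 0.601 -0.141  0.088]
 [ 0.524 -0.071  0.088]]
[[ 0.593 -0.131  0.088]
 [ 0.464 -0.095  0.088]
 [ 0.565  0.004  0.088]]
```

View pics/crop2.png

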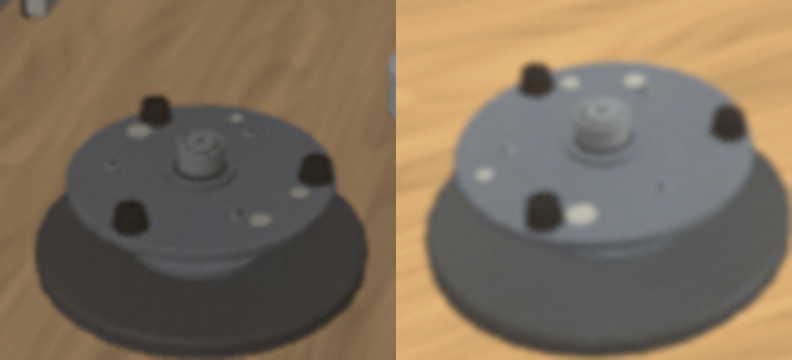

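The left half (side view) and right half (scene view) show the turntable with dark feet bearing about 72, 192 and 312° from the axis, which is near (0.546,-0.078). I'll come in from the gap at 252°, so the clip's mouth must head 72°. I'll move over the clip first.

carry_out:
  plan:
    - [[-0.026, 0.0165, 0.013], [0, 0, 0], 0]
    - [[-0.026, 0.0165, 0.013], [0, 0, 0], 0]
    - [[-0.026, 0.0165, 0.013], [0, 0, 0], 0]
    - [[-0.026, 0.0165, 0.013], [0, 0, 0], 0]
    - [[-0.026, 0.0165, 0.013], [0, 0, 0], 0]
    - [[-0.026, 0.0165, 0.013], [0, 0, 0], 0]
    - [[-0.026, 0.0165, 0.013], [0, 0, 0], 0]
    - [[-0.026, 0.0165, 0.013], [0, 0, 0], 0]
    - [[0, 0, 0], [0, 0, 7], 0]
    - [[0, 0, 0], [0, 0, 7], 0]
    - [[0, 0, 0], [0, 0, 7], 0]
    - [[0, 0, 0], [0, 0, 7], 0]

```text
time_s: 1.15
tcp_pos: [0.5427, 0.2083, 0.3004]
eef_rot: [180.0, -0.0, -118.3]
contact_force: [1.3, -0.7, -0.5]
gripper_width: 0.0876
```

carry_out:
  plan:
    - [[0, 0, 0], [0, 0, 7], 0]
    - [[0, 0, 0], [0, 0, 7], 0]
    - [[0, 0, 0], [0, 0, 7], 0]
    - [[0, 0, 0], [0, 0, 7], 0]
    - [[0, 0, 0], [0, 0, 7], 0]
    - [[0, 0, 0], [0, 0, 7], 0]
    - [[0, 0, 0], [0, 0, 0], 0]
    - [[0, 0, 0], [0, 0, 0], 0]

```text
time_s: 1.82
tcp_pos: [0.5429, 0.2079, 0.3005]
eef_rot: [-180.0, -0.0, -159.8]
contact_force: [-0.2, -0.1, -0.4]
gripper_width: 0.0876
```

Run:
```python
from h import *
s=r.get_state();print(s['time_s'],s['tcp_pos'],s['eef_rot'],s['contact_force'])
c=cal("wrist");im=save("wrist","w1.png")
print(proj("wrist",[[0.569,0.22,0.004]],c))
hsv=cv2.cvtColor(im,cv2.COLOR_RGB2HSV)
u,v=proj("wrist",[[0.569,0.22,0.004]],c)[0].astype(int)
print(hsv[v-40:v+40:20,u-60:u+60:20].reshape(-1,3).tolist())
```

```text
1.8167 [0.54289998 0.20794799 0.30049608] [-1.79996446e+02 -1.97332180e-02 -1.59780169e+02] [-0.22259235 -0.05452447 -0.35498552]
[[283.14927581 242.43764316]]
[[17, 115, 190], [17, 115, 180], [16, 116, 181], [17, 115, 180], [17, 114, 181], [17, 116, 183], [16, 117, 188], [17, 115, 191], [17, 116, 196], [99, 13, 136], [17, 115, 169], [17, 115, 190], [17, 115, 177], [16, 115, 180], [100, 11, 135], [17, 117, 188], [17, 86, 172], [17, 115, 195], [17, 115, 182], [17, 117, 176], [17, 93, 173], [17, 115, 186], [17, 114, 174], [17, 115, 178]]
```

View pics/w1.png

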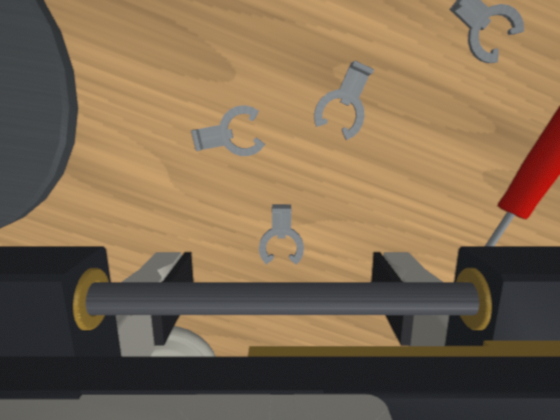

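The wrist view shows our clip at (281,240), tab upwards to (282,205), mouth down. It is already nearly aligned with the jaws.

```bash
cat > clip.py <<'E'
from h import *
c=cal("wrist"); im=cv2.imread("pics/w1.png")
hsv=cv2.cvtColor(im,cv2.COLOR_BGR2HSV)
m=((hsv[...,1]<75)).astype(np.uint8); m[:195]=0;m[268:]=0;m[:,:245]=0;m[:,318:]=0
ys,xs=np.nonzero(m)
for y in range(ys.min(),ys.max()+1): 
    x=xs[ys==y]; print(y,x.min(),x.max(),len(x),end='; ')
P=ray("wrist",np.c_[xs,ys],0.004,c)
s=r.get_state(); yaw=np.radians(s['eef_rot'][2]); ex=np.array([np.cos(yaw),np.sin(yaw)]); ey=np.array([ex[1],-ex[0]])
T=(P[:,:2]-s['tcp_pos'][:2])@np.c_[ex,ey]
print(); 
for k in np.arange(-.06,.03,.004):
    q=T[(T[:,0]>=k)&(T[:,0]<k+.004),1]
    if len(q): print(round(k,3),(q.min()*1e3).round(1),(q.max()*1e3).round(1),(q.mean()*1e3).round(1),len(q))
print(T.min(0),T.max(0))
E
python3 clip.py
```

```text
204 273 287 15; 205 272 290 19; 206 272 290 19; 207 272 290 19; 208 272 291 20; 209 272 291 20; 210 272 291 20; 211 272 291 20; 212 272 291 20; 213 272 291 20; 214 272 291 20; 215 272 291 20; 216 272 291 20; 217 272 291 20; 218 272 291 20; 219 272 291 20; 220 272 291 20; 221 272 290 19; 222 272 290 19; 223 272 290 19; 224 272 290 19; 225 272 290 19; 226 272 290 19; 227 272 290 19; 228 271 291 21; 229 269 293 25; 230 268 294 27; 231 267 295 29; 232 266 296 31; 233 265 297 33; 234 264 298 35; 235 263 299 37; 236 262 299 32; 237 262 300 29; 238 261 301 27; 239 261 301 18; 240 260 302 18; 241 260 302 17; 242 260 302 16; 243 259 302 16; 244 259 303 16; 245 259 303 16; 246 259 303 16; 247 259 303 14; 248 259 303 15; 249 259 303 16; 250 259 303 16; 251 259 303 16; 252 259 303 17; 253 259 303 18; 254 260 302 23; 255 260 302 28; 256 260 302 28; 257 261 301 26; 258 261 301 26; 259 262 300 22; 260 262 300 20; 261 263 299 16; 262 264 298 11; 263 265 297 7; 
-0.048 -15.8 16.7 0.9 54
-0.044 -17.4 18.4 1.8 118
-0.04 -18.2 19.2 -1.4 86
-0.036 -18.2 19.1 0.3 61
-0.032 -18.1 19.1 0.4 80
-0.028 -17.2 18.2 0.6 80
-0.024 -15.4 16.4 0.4 166
-0.02 -12.0 13.0 0.5 112
-0.016 -7.8 8.8 0.5 97
-0.012 -6.9 8.8 0.7 97
-0.008 -6.9 8.8 0.9 80
-0.004 -6.9 8.8 1.0 100
0.0 -6.8 8.7 0.7 97
0.004 -6.0 5.5 -0.3 15
[-0.04736025 -0.01821435] [0.00459435 0.01916553]
```

carry_out:
  plan:
    - [[-0.0045, 0.0007, 0.012], [0, 0, 0], 110]
    - [[0, 0, 0.014], [0, 0, 0], 110]
    - [[0, 0, 0.014], [0, 0, 0], 110]
    - [[0, 0, 0.014], [0, 0, 0], 110]
    - [[0, 0, 0.014], [0, 0, 0], 110]
    - [[0, 0, 0.014], [0, 0, 0], 110]
    - [[0, 0, 0.014], [0, 0, 0], 110]
    - [[0, 0, 0.012], [0, 0, 0], 110]
    - [[0, 0, 0.007], [0, 0, 0], 110]
    - [[0, 0, 0.003], [0, 0, 0], 110]
    - [[0, 0, 0.0015], [0, 0, 0], 110]
    - [[0, 0, 0], [0, 0, 0], 110]
  grip_force: 40

```text
time_s: 2.87
tcp_pos: [0.5471, 0.2103, 0.1811]
eef_rot: [-180.0, 0.0, -160.0]
contact_force: [0.3, 0.6, 0.5]
gripper_width: 0.0499
```

carry_out:
  plan:
    - [[0, 0, 0.0015], [0, 0, 0], 110]
    - [[0, 0, 0], [0, 0, 0], 255]
    - [[0, 0, 0], [0, 0, 0], 255]
    - [[0, 0, 0], [0, 0, 0], 255]
    - [[0, 0, 0], [0, 0, 0], 255]
    - [[0, 0, 0], [0, 0, 0], 255]
    - [[0, 0, 0], [0, 0, 0], 255]
  grip_force: 50

```text
time_s: 3.45
tcp_pos: [0.547, 0.2102, 0.1798]
eef_rot: [180.0, 0.0, -160.0]
contact_force: [-0.6, 0.1, 1.7]
gripper_width: 0.0158
```

carry_out:
  plan:
    - [[0, 0, -0.01], [0, 0, 0], 255]
    - [[0, 0, -0.015], [0, 0, 0], 255]
    - [[0, 0, -0.02], [0, 0, 0], 255]
    - [[0, 0, -0.02], [0, 0, -6.5], 255]
    - [[0, 0, -0.02], [0, 0, -6.5], 255]
    - [[0, 0, -0.02], [0, 0, -6.5], 255]
    - [[0, 0, -0.02], [0, 0, -6.5], 255]
    - [[0, 0, -0.02], [0, 0, -6.5], 255]
    - [[0, 0, -0.015], [0, 0, -6.5], 255]
    - [[0, 0, 0], [0, 0, -6.5], 255]
    - [[0, 0, 0], [0, 0, -6.5], 255]
    - [[0, 0, 0], [0, 0, 0], 255]

```text
time_s: 4.45
tcp_pos: [0.5468, 0.2101, 0.3408]
eef_rot: [-180.0, 0.1, -107.7]
contact_force: [-0.3, -0.0, -0.0]
gripper_width: 0.0149
```

Run:
```python
from h import *
s=r.get_state();print(s['time_s'],s['tcp_pos'],s['eef_rot'],s['gripper_width'],s['contact_force'])
a=r.capture("wrist"); np.save('w2.npy',a)
cv2.imwrite('pics/w2.png',a[:,:,::-1])
```

```text
4.45 [0.54679926 0.21005757 0.34083481] [-1.79962380e+02  6.23587533e-02 -1.07701551e+02] 0.014946771015420319 [-0.27616254 -0.02553593 -0.00686876]
```

View pics/w2.png

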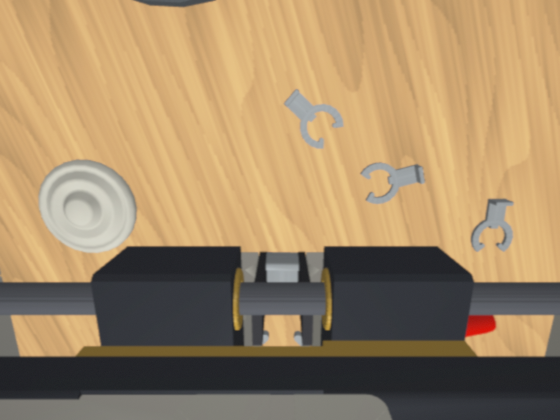

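The clip is held straight: lug at (282,266), jaw tips at (266,338) and (297,338). Next I'll move so the wrist camera sees the spindle.

carry_out:
  plan:
    - [[0.028, -0.0108, 0], [0, 0, 0], 255]
    - [[0.028, -0.0108, 0], [0, 0, 0], 255]
    - [[0.028, -0.0108, 0], [0, 0, 0], 255]
    - [[0.028, -0.0108, 0], [0, 0, 0], 255]
    - [[0.028, -0.0108, 0], [0, 0, 0], 255]
    - [[0.028, -0.0108, 0], [0, 0, 0], 255]
    - [[0.028, -0.0108, 0], [0, 0, 0], 255]
    - [[0.028, -0.0108, 0], [0, 0, 0], 255]
    - [[0, 0, 0], [0, 0, 0], 255]
    - [[0, 0, 0], [0, 0, 0], 255]
    - [[0, 0, 0], [0, 0, 0], 255]

```text
time_s: 5.42
tcp_pos: [0.5598, -0.0297, 0.3397]
eef_rot: [180.0, -0.0, -108.2]
contact_force: [0.3, 0.4, -0.1]
gripper_width: 0.0147
```

Run:
```python
from h import *
s=r.get_state();print(s['time_s'],s['tcp_pos'],s['eef_rot'],s['contact_force'])
print([x.tolist() for x in cal("wrist")])
save("wrist","w3.png")
```

```text
5.4167 [ 0.55984678 -0.02968572  0.33966351] [ 1.79986814e+02 -2.62363513e-03 -1.08194830e+02] [ 0.26177952  0.44401302 -0.05070669]
[[[348.0847540017037, 0.0, 281.9018520762669], [0.0, 348.0847540017037, 215.41277506966205], [0.0, 0.0, 1.0]], [[-0.9496372835850828, 0.3133509817702452, -0.00043800544330811764], [0.30209692475995137, 0.9159003558697575, 0.2643179641421109], [0.08322546290484173, 0.25087387337320205, -0.9644354939460706]], [0.5404167081687363, -0.15919256626607106, 0.2877938275050114]]
```

View pics/w3.png

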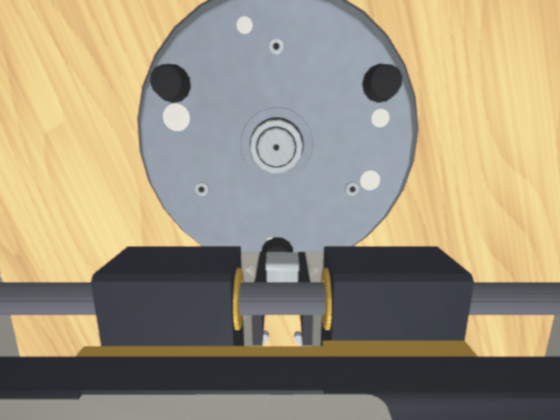

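The wrist view shows the spindle end at about (276,147) inside the bright cup ring. Two feet are at (171,82) and (382,82), with a gap above between them. The third foot is at (277,243), directly opposite.

Run:
```python
from h import *
c=cal("wrist"); g=cv2.cvtColor(cv2.imread("pics/w3.png"),cv2.COLOR_BGR2GRAY).astype(np.float32)
g=cv2.GaussianBlur(g,(0,0),0.8)
cx,cy=276.5,147
th=np.radians(np.arange(0,360,3)); rr=np.arange(10,42,.25)
X=(cx+np.outer(np.cos(th),rr)).astype(np.float32);Y=(cy+np.outer(np.sin(th),rr)).astype(np.float32)
p=cv2.remap(g,X,Y,cv2.INTER_LINEAR)
print(np.c_[rr[::4],p[:,::4].mean(0).round(0),p[45:75,::4].mean(0).round(0), p[15:45,::4].mean(0).round(0)].tolist())
cv2.imwrite('pics/crop3.png',cv2.resize(cv2.imread("pics/w3.png")[102:192,230:325],None,fx=6,fy=6,interpolation=cv2.INTER_CUBIC))
```

```text
[[10.0, 193.0, 192.0, 191.0], [11.0, 193.0, 192.0, 191.0], [12.0, 193.0, 193.0, 191.0], [13.0, 193.0, 193.0, 191.0], [14.0, 193.0, 194.0, 191.0], [15.0, 192.0, 193.0, 191.0], [16.0, 187.0, 191.0, 189.0], [17.0, 176.0, 185.0, 182.0], [18.0, 157.0, 169.0, 164.0], [19.0, 140.0, 146.0, 146.0], [20.0, 142.0, 135.0, 151.0], [21.0, 163.0, 149.0, 174.0], [22.0, 184.0, 175.0, 191.0], [23.0, 193.0, 191.0, 195.0], [24.0, 192.0, 195.0, 192.0], [25.0, 182.0, 188.0, 184.0], [26.0, 165.0, 173.0, 173.0], [27.0, 149.0, 157.0, 165.0], [28.0, 140.0, 149.0, 161.0], [29.0, 141.0, 152.0, 160.0], [30.0, 149.0, 157.0, 160.0], [31.0, 156.0, 160.0, 161.0], [32.0, 160.0, 161.0, 161.0], [33.0, 161.0, 161.0, 162.0], [34.0, 161.0, 161.0, 162.0], [35.0, 160.0, 159.0, 161.0], [36.0, 160.0, 158.0, 162.0], [37.0, 160.0, 157.0, 162.0], [38.0, 159.0, 157.0, 162.0], [39.0, 159.0, 158.0, 162.0], [40.0, 160.0, 159.0, 162.0], [41.0, 161.0, 160.0, 162.0]]
```

View pics/crop3.png

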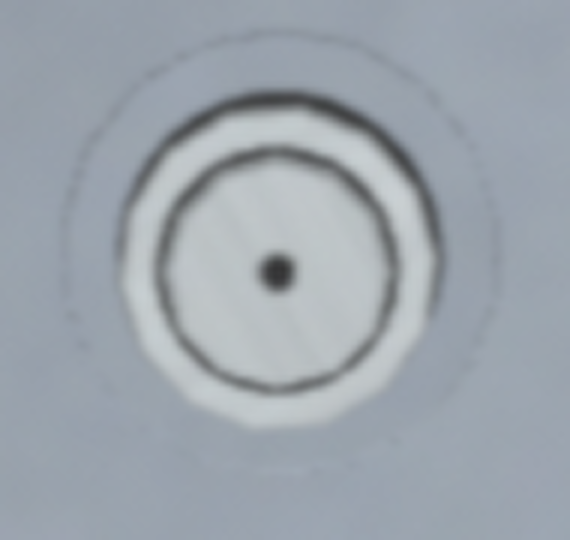

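Run:
```python
from h import *
c=cal("wrist")
s=r.get_state();yaw=np.radians(s['eef_rot'][2]);ex=np.array([np.cos(yaw),np.sin(yaw)]);ey=np.array([ex[1],-ex[0]])
f=lambda p,z:(ray("wrist",[p],z,c)[0],)
for nm,p,z in(("cup",(276.6,146.3),.0975),("boss",(276.7,143.8),.078),("end26",(276.2,147.3),.099),("end32",(276.2,147.3),.105),("end38",(276.2,147.3),.111)):
    P=ray("wrist",[p],z,c)[0]; d=P[:2]-s['tcp_pos'][:2]; print(nm,P.round(4),(d@ex*1e3).round(1),(d@ey*1e3).round(1))
# size-based: end radius px ~18.9..19.5 ; cup r 26.4
K,R,t=c
for z in(.0975,.099,.105,.111,.078): print(z, (R@np.array([.545,-.077,z])+t)[2])
# clip: lug & jaw tips at tip height
for p in [(282,258),(266,345),(297,345)]:
    P=ray("wrist",[p],s['tcp_pos'][2]-.178+.004,c)[0]; d=P[:2]-s['tcp_pos'][:2]; print(p,(d@ex*1e3).round(1),(d@ey*1e3).round(1))
```

```text
cup [ 0.5457 -0.0812  0.0975] 53.8 -2.7
boss [ 0.5459 -0.0815  0.078 ] 54.1 -2.9
end26 [ 0.5461 -0.0808  0.099 ] 53.3 -2.9
end32 [ 0.5459 -0.0812  0.105 ] 53.8 -2.8
end38 [ 0.5457 -0.0816  0.111 ] 54.2 -2.7
0.0975 0.2196807479655702
0.099 0.2182341176194432
0.105 0.21244759623493528
0.111 0.20666107485042737
0.078 0.2384869424652209
(282, 258) 6.5 0.7
(266, 345) -41.2 -7.6
(297, 345) -41.3 8.3
```

carry_out:
  plan:
    - [[0.0186, -0.0006, 0], [0, 0, 0], 255]
    - [[0.0186, -0.0006, 0], [0, 0, 0], 255]
    - [[0.0186, -0.0006, 0], [0, 0, 0], 255]
    - [[0.0186, -0.0006, 0], [0, 0, 0], 255]
    - [[0.0186, -0.0006, 0], [0, 0, 0], 255]
    - [[0, 0, 0.012], [0, 0, 0], 255]
    - [[0, 0, 0.012], [0, 0, 0], 255]
    - [[0, 0, 0.012], [0, 0, 0], 255]
    - [[0, 0, 0.009], [0, 0, 0], 255]
    - [[0, 0, 0], [0, 0, 0], 255]
    - [[0, 0, 0], [0, 0, 0], 255]

```text
time_s: 6.38
tcp_pos: [0.5342, -0.1183, 0.2945]
eef_rot: [179.9, -0.0, -108.0]
contact_force: [0.1, 0.3, -0.4]
gripper_width: 0.0147
```

carry_out:
  plan:
    - [[0, 0, 0.001], [0, 0, 0], 255]
    - [[0, 0, 0.001], [0, 0, 0], 255]
    - [[0, 0, 0], [0, 0, 0], 255]

```text
time_s: 6.63
tcp_pos: [0.5342, -0.1188, 0.2931]
eef_rot: [-180.0, 0.0, -108.0]
contact_force: [0.1, -0.0, -0.4]
gripper_width: 0.0142
```

Run:
```python
from h import *
a=save("wrist","w4.png")[:,:,::-1].astype(int); b=cv2.imread("pics/w3.png").astype(int); w=cv2.imread("pics/w2.png").astype(int)
for i in range(3):
    s=r.get_state(); print(s['time_s'],s['gripper_width'],s['contact_force'].round(2)); r.capture("wrist")
for n,i in(("w2",w),("w3",b),("w4",a)):
    print(n,"col282",i[250:282:2,282].mean(1).astype(int).tolist()); print("row268",i[268,258:308:2].mean(1).astype(int).tolist())
    print("rows338",i[340,258:308:2].mean(1).astype(int).tolist())
```

```text
6.6833 0.01452867927150414 [ 0.   -0.78 -2.1 ]
6.7333 0.015070392354021607 [-0.16  0.08  0.2 ]
6.7833 0.014686566070213139 [-1.09 -0.27 -0.78]
w2 col282 [179, 134, 100, 103, 101, 103, 107, 138, 161, 171, 174, 169, 169, 169, 169, 168]
row268 [37, 35, 33, 49, 148, 181, 180, 179, 177, 175, 174, 173, 171, 170, 169, 168, 167, 167, 167, 166, 130, 46, 34, 34, 40]
rows338 [65, 66, 104, 172, 176, 178, 175, 176, 175, 175, 176, 180, 183, 183, 175, 168, 169, 169, 171, 175, 175, 166, 96, 66, 66]
w3 col282 [54, 104, 120, 121, 122, 122, 127, 163, 192, 204, 209, 201, 201, 201, 201, 199]
row268 [45, 42, 41, 57, 176, 213, 212, 211, 210, 208, 207, 206, 204, 203, 200, 199, 199, 198, 198, 198, 155, 55, 40, 40, 47]
rows338 [78, 79, 122, 204, 210, 205, 192, 191, 195, 195, 196, 199, 201, 201, 201, 201, 198, 193, 205, 210, 209, 199, 114, 78, 78]
w4 col282 [165, 140, 125, 123, 123, 123, 129, 164, 193, 205, 210, 203, 203, 203, 202, 201]
row268 [46, 43, 42, 59, 177, 215, 214, 213, 211, 210, 209, 207, 205, 204, 202, 202, 201, 200, 200, 199, 157, 56, 41, 42, 48]
rows338 [79, 79, 125, 205, 204, 188, 195, 205, 208, 209, 210, 211, 210, 209, 207, 206, 203, 196, 192, 207, 211, 202, 117, 78, 78]
```

The clip hasn't moved in the grip; the width reading is just noisy. I'll keep feeling downward.

carry_out:
  plan:
    - [[0, 0, 0.001], [0, 0, 0], 255]
    - [[0, 0, 0.001], [0, 0, 0], 255]
    - [[0, 0, 0], [0, 0, 0], 255]

```text
time_s: 7.08
tcp_pos: [0.5339, -0.119, 0.2904]
eef_rot: [180.0, -0.0, -108.0]
contact_force: [-1.1, 0.2, -1.2]
gripper_width: 0.0149
```

carry_out:
  plan:
    - [[0, 0, 0.0008], [0, 0, 0], 255]
    - [[0, 0, 0.0007], [0, 0, 0], 255]
    - [[0, 0, 0], [0, 0, 0], 255]

```text
time_s: 7.33
tcp_pos: [0.534, -0.1189, 0.289]
eef_rot: [180.0, -0.0, -108.0]
contact_force: [0.1, -1.6, -0.7]
gripper_width: 0.0145
```

carry_out:
  plan:
    - [[0, 0, 0.0008], [0, 0, 0], 255]
    - [[0, 0, 0.0007], [0, 0, 0], 255]
    - [[0, 0, 0], [0, 0, 0], 255]

```text
time_s: 7.58
tcp_pos: [0.534, -0.1189, 0.2875]
eef_rot: [180.0, -0.0, -108.0]
contact_force: [0.7, 0.0, -0.5]
gripper_width: 0.0143
```

carry_out:
  plan:
    - [[0, 0, 0.0008], [0, 0, 0], 255]
    - [[0, 0, 0.0007], [0, 0, 0], 255]
    - [[0, 0, 0], [0, 0, 0], 255]

```text
time_s: 7.83
tcp_pos: [0.534, -0.1189, 0.286]
eef_rot: [180.0, -0.0, -108.0]
contact_force: [0.9, -0.4, 0.2]
gripper_width: 0.0147
```

carry_out:
  plan:
    - [[0, 0, 0.0008], [0, 0, 0], 255]
    - [[0, 0, 0.0007], [0, 0, 0], 255]
    - [[0, 0, 0], [0, 0, 0], 255]

```text
time_s: 8.08
tcp_pos: [0.534, -0.1189, 0.2845]
eef_rot: [180.0, -0.0, -108.0]
contact_force: [0.1, -0.3, -0.7]
gripper_width: 0.0146
```

carry_out:
  plan:
    - [[0, 0, 0.0008], [0, 0, 0], 255]
    - [[0, 0, 0.0007], [0, 0, 0], 255]
    - [[0, 0, 0], [0, 0, 0], 255]

```text
time_s: 8.33
tcp_pos: [0.534, -0.1189, 0.283]
eef_rot: [180.0, -0.0, -108.0]
contact_force: [0.3, 0.3, -0.6]
gripper_width: 0.0148
```

carry_out:
  plan:
    - [[0, 0, 0.0008], [0, 0, 0], 255]
    - [[0, 0, 0.0007], [0, 0, 0], 255]
    - [[0, 0, 0], [0, 0, 0], 255]

```text
time_s: 8.58
tcp_pos: [0.534, -0.1189, 0.2815]
eef_rot: [180.0, -0.0, -108.0]
contact_force: [0.0, -0.7, 0.2]
gripper_width: 0.015
```

carry_out:
  plan:
    - [[0, 0, 0.0008], [0, 0, 0], 255]
    - [[0, 0, 0.0007], [0, 0, 0], 255]
    - [[0, 0, 0], [0, 0, 0], 255]

```text
time_s: 8.83
tcp_pos: [0.534, -0.1189, 0.28]
eef_rot: [180.0, -0.0, -108.0]
contact_force: [0.5, -0.2, -0.5]
gripper_width: 0.0148
```

carry_out:
  plan:
    - [[0, 0, 0.0008], [0, 0, 0], 255]
    - [[0, 0, 0.0007], [0, 0, 0], 255]
    - [[0, 0, 0], [0, 0, 0], 255]

```text
time_s: 9.08
tcp_pos: [0.5341, -0.119, 0.2787]
eef_rot: [-180.0, -0.0, -108.0]
contact_force: [-0.9, 0.2, 0.8]
gripper_width: 0.0147
```

carry_out:
  plan:
    - [[0, 0, 0.0005], [0, 0, 0], 255]
    - [[0, 0, 0], [0, 0, 0], 255]
    - [[0, 0, 0], [0, 0, 0], 255]

```text
time_s: 9.33
tcp_pos: [0.5341, -0.119, 0.2784]
eef_rot: [-180.0, 0.0, -108.0]
contact_force: [-1.3, -0.4, 2.5]
gripper_width: 0.0144
```

carry_out:
  plan:
    - [[0, 0, 0.0005], [0, 0, 0], 255]
    - [[0, 0, 0], [0, 0, 0], 255]
    - [[0, 0, 0], [0, 0, 0], 255]

```text
time_s: 9.58
tcp_pos: [0.5341, -0.119, 0.2779]
eef_rot: [-180.0, 0.0, -108.0]
contact_force: [-0.6, -1.7, 3.9]
gripper_width: 0.0147
```

Contact is at TCP z ≈ 0.2784, so the spindle end is about 26 mm above the plate. Next I'll lift, back off so the jaws straddle the cup rim, and press down.

carry_out:
  plan:
    - [[0, 0, -0.005], [0, 0, 0], 255]
    - [[0.0063, 0, 0], [0, 0, 0], 255]
    - [[0.0063, 0, 0], [0, 0, 0], 255]
    - [[0, 0, 0.003], [0, 0, 0], 255]
    - [[0, 0, 0.003], [0, 0, 0], 255]
    - [[0, 0, 0], [0, 0, 0], 255]
    - [[0, 0, 0], [0, 0, 0], 255]

```text
time_s: 10.17
tcp_pos: [0.5301, -0.131, 0.2763]
eef_rot: [180.0, -0.0, -108.0]
contact_force: [-0.5, -0.0, 1.3]
gripper_width: 0.0146
```

carry_out:
  plan:
    - [[0, 0, 0.0015], [0, 0, 0], 255]
    - [[0, 0, 0.0015], [0, 0, 0], 255]
    - [[0, 0, 0], [0, 0, 0], 255]
    - [[0, 0, 0], [0, 0, 0], 255]

```text
time_s: 10.5
tcp_pos: [0.5303, -0.1308, 0.2737]
eef_rot: [-180.0, -0.0, -108.0]
contact_force: [-0.2, -0.0, 1.4]
gripper_width: 0.0145
```

carry_out:
  plan:
    - [[0, 0, 0.0015], [0, 0, 0], 255]
    - [[0, 0, 0.0015], [0, 0, 0], 255]
    - [[0, 0, 0.0015], [0, 0, 0], 255]
    - [[0, 0, 0], [0, 0, 0], 255]
    - [[0, 0, 0], [0, 0, 0], 255]

```text
time_s: 10.92
tcp_pos: [0.5303, -0.1309, 0.2692]
eef_rot: [-180.0, 0.0, -108.0]
contact_force: [-0.3, 0.0, 3.7]
gripper_width: 0.0146
```

Run:
```python
from h import *
F=[]
for i in range(4): F.append(r.get_state()['contact_force']); a=r.capture("scene" if i else "side"); i or cv2.imwrite('pics/side2.png',a[:,:,::-1])
print(np.mean(F,0).round(2),r.get_state()['tcp_pos'])
cv2.imwrite('pics/scene2.png',a[:,:,::-1])
s=cv2.imread('pics/side2.png')[140:230,240:340];t=a[170:260,165:265,::-1]
cv2.imwrite('pics/crop4.png',cv2.resize(np.hstack([s,t]),None,fx=4,fy=4,interpolation=cv2.INTER_CUBIC))
```

```text
[-0.09 -0.01  3.36] [ 0.53027128 -0.13089004  0.26931556]
```

View pics/crop4.png

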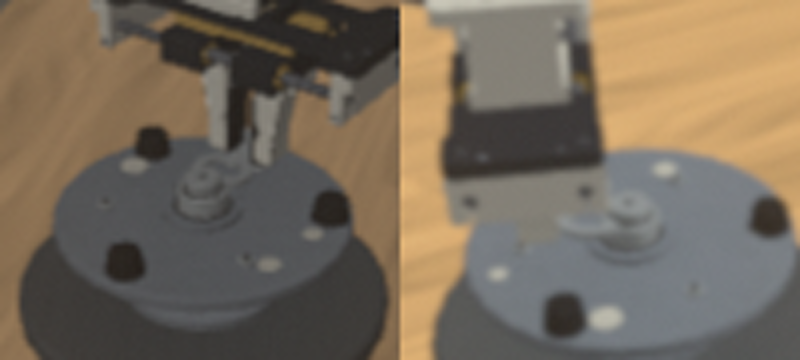

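The crop shows the clip lying flat against the spindle's side on the cup rim, level, with the fingers clear of the feet. I'll press to groove height and then advance gently.

carry_out:
  plan:
    - [[0, 0, 0.0015], [0, 0, 0], 255]
    - [[0, 0, 0.0015], [0, 0, 0], 255]
    - [[0, 0, 0.0015], [0, 0, 0], 255]
    - [[0, 0, 0.0015], [0, 0, 0], 255]
    - [[0, 0, 0], [0, 0, 0], 255]
    - [[0, 0, 0], [0, 0, 0], 255]

```text
time_s: 11.62
tcp_pos: [0.5303, -0.1309, 0.2632]
eef_rot: [-180.0, -0.0, -108.0]
contact_force: [0.4, -0.2, 5.4]
gripper_width: 0.015
```

carry_out:
  plan:
    - [[-0.001, 0, 0], [0, 0, 0], 255]
    - [[-0.001, 0, 0], [0, 0, 0], 255]
    - [[0, 0, 0], [0, 0, 0], 255]
    - [[0, 0, 0], [0, 0, 0], 255]

```text
time_s: 11.95
tcp_pos: [0.5307, -0.1291, 0.2632]
eef_rot: [180.0, -0.0, -108.0]
contact_force: [0.5, -0.6, 4.7]
gripper_width: 0.0145
```

carry_out:
  plan:
    - [[-0.001, 0, 0], [0, 0, 0], 255]
    - [[-0.001, 0, 0], [0, 0, 0], 255]
    - [[0, 0, 0], [0, 0, 0], 255]
    - [[0, 0, 0], [0, 0, 0], 255]

```text
time_s: 12.28
tcp_pos: [0.5313, -0.1272, 0.2632]
eef_rot: [180.0, -0.0, -108.0]
contact_force: [-0.1, -0.6, 5.7]
gripper_width: 0.0144
```

carry_out:
  plan:
    - [[-0.001, 0, 0], [0, 0, 0], 255]
    - [[-0.001, 0, 0], [0, 0, 0], 255]
    - [[0, 0, 0], [0, 0, 0], 255]
    - [[0, 0, 0], [0, 0, 0], 255]

```text
time_s: 12.62
tcp_pos: [0.5319, -0.1253, 0.2632]
eef_rot: [180.0, -0.0, -108.0]
contact_force: [-0.8, -1.0, 5.4]
gripper_width: 0.0146
```

carry_out:
  plan:
    - [[-0.001, 0, 0], [0, 0, 0], 255]
    - [[-0.0005, 0, 0], [0, 0, 0], 255]
    - [[0, 0, 0], [0, 0, 0], 255]
    - [[0, 0, 0], [0, 0, 0], 255]

```text
time_s: 12.95
tcp_pos: [0.532, -0.1246, 0.2632]
eef_rot: [179.9, -0.1, -108.0]
contact_force: [-2.5, -5.5, 5.0]
gripper_width: 0.0147
```

carry_out:
  plan:
    - [[-0.0005, 0, 0], [0, 0, 0], 255]
    - [[-0.0005, 0, 0], [0, 0, 0], 255]
    - [[0, 0, 0], [0, 0, 0], 255]
    - [[0, 0, 0], [0, 0, 0], 255]

```text
time_s: 13.28
tcp_pos: [0.5321, -0.124, 0.2632]
eef_rot: [179.9, -0.1, -108.0]
contact_force: [-1.3, -8.8, 5.6]
gripper_width: 0.015
```

carry_out:
  plan:
    - [[-0.0005, 0, 0], [0, 0, 0], 255]
    - [[-0.0005, 0, 0], [0, 0, 0], 255]
    - [[0, 0, 0], [0, 0, 0], 255]
    - [[0, 0, 0], [0, 0, 0], 255]

```text
time_s: 13.62
tcp_pos: [0.5322, -0.1234, 0.2631]
eef_rot: [179.9, -0.2, -108.0]
contact_force: [-1.7, -11.3, 5.1]
gripper_width: 0.0145
```

carry_out:
  plan:
    - [[0.001, 0, 0], [0, 0, 0], 255]
    - [[0.0005, 0, 0], [0, 0, 0], 255]
    - [[0, 0, 0.0005], [0, 0, 0], 255]
    - [[0, 0, 0], [0, 0, 0], 255]
    - [[0, 0, 0], [0, 0, 0], 255]

```text
time_s: 14.03
tcp_pos: [0.5322, -0.124, 0.2627]
eef_rot: [180.0, -0.1, -108.0]
contact_force: [-0.8, -8.5, 6.4]
gripper_width: 0.0151
```

carry_out:
  plan:
    - [[0, 0, 0.0005], [0, 0, 0], 255]
    - [[0, 0, 0], [0, 0, 0], 255]
    - [[0, 0, 0], [0, 0, 0], 255]

```text
time_s: 14.28
tcp_pos: [0.5323, -0.124, 0.2623]
eef_rot: [180.0, -0.1, -108.0]
contact_force: [-2.0, -6.5, 5.8]
gripper_width: 0.0147
```

carry_out:
  plan:
    - [[0, 0, 0.0005], [0, 0, 0], 255]
    - [[0, 0, 0], [0, 0, 0], 255]
    - [[0, 0, 0], [0, 0, 0], 255]

```text
time_s: 14.53
tcp_pos: [0.5323, -0.124, 0.2619]
eef_rot: [180.0, -0.1, -108.0]
contact_force: [-2.0, -6.8, 7.3]
gripper_width: 0.015
```

carry_out:
  plan:
    - [[0, 0, -0.0005], [0, 0, 0], 255]
    - [[0, 0, -0.0005], [0, 0, 0], 255]
    - [[0, 0, -0.0005], [0, 0, 0], 255]
    - [[0, 0, 0], [0, 0, 0], 255]
    - [[0, 0, 0], [0, 0, 0], 255]

```text
time_s: 14.95
tcp_pos: [0.5322, -0.1239, 0.2631]
eef_rot: [179.9, -0.1, -108.0]
contact_force: [-1.2, -6.7, 3.7]
gripper_width: 0.0148
```

carry_out:
  plan:
    - [[0, 0, -0.0006], [0, 0, 0], 255]
    - [[0, 0, 0], [0, 0, 0], 255]
    - [[0, 0, 0], [0, 0, 0], 255]

```text
time_s: 15.2
tcp_pos: [0.5322, -0.1239, 0.2636]
eef_rot: [179.9, -0.1, -108.0]
contact_force: [-0.4, -5.5, 3.8]
gripper_width: 0.0147
```

carry_out:
  plan:
    - [[0, 0, -0.0006], [0, 0, 0], 255]
    - [[0, 0, 0], [0, 0, 0], 255]
    - [[0, 0, 0], [0, 0, 0], 255]

```text
time_s: 15.45
tcp_pos: [0.5322, -0.1239, 0.2642]
eef_rot: [179.9, -0.1, -108.0]
contact_force: [-0.7, -6.1, 3.3]
gripper_width: 0.0147
```

carry_out:
  plan:
    - [[0, 0, -0.0006], [0, 0, 0], 255]
    - [[0, 0, 0], [0, 0, 0], 255]
    - [[0, 0, 0], [0, 0, 0], 255]

```text
time_s: 15.7
tcp_pos: [0.5322, -0.1239, 0.2646]
eef_rot: [179.9, -0.1, -108.0]
contact_force: [-1.1, -7.3, 2.5]
gripper_width: 0.0148
```

Run:
```python
from h import *
F=[];P=[]
for i in range(4):
    s=r.get_state();F.append(s['contact_force']);P.append(s['tcp_pos']); a=r.capture(("side","scene","wrist","wrist")[i]); cv2.imwrite(f'pics/s3_{i}.png',a[:,:,::-1])
print(np.mean(F,0).round(2),np.mean(P,0).round(5))
w=a[:,:,::-1].astype(int)
print(w[325:350:2,262].mean(1),w[340,258:308:2].mean(1).astype(int))
s=cv2.imread('pics/s3_0.png')[160:215,265:325];t=cv2.imread('pics/s3_1.png')[195:250,195:255]
cv2.imwrite('pics/crop5.png',cv2.resize(np.hstack([s,t]),None,fx=6.6,fy=6.6,interpolation=cv2.INTER_CUBIC))
```

```text
[-0.8  -6.57  2.79] [ 0.53219 -0.12386  0.26462]
[ 64.33333333  66.33333333  63.33333333  63.          72.66666667
  84.          79.          76.          83.33333333  88.33333333
  94.66666667 104.         104.        ] [ 78  78  80 105 110 112 114 116 119 124 129 131 129 122 119 119 117 119
 119 117 120 146 106  78  79]
```

View pics/crop5.png

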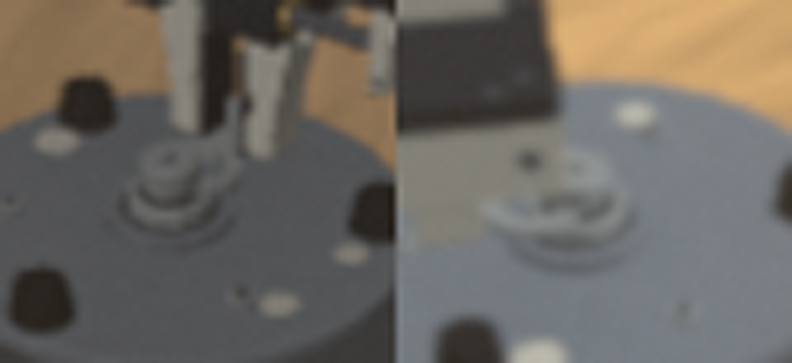

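carry_out:
  plan:
    - [[0, 0, -0.0006], [0, 0, 0], 255]
    - [[0, 0, 0], [0, 0, 0], 255]
    - [[0, 0, 0], [0, 0, 0], 255]

```text
time_s: 16.15
tcp_pos: [0.5321, -0.1238, 0.265]
eef_rot: [179.9, -0.1, -108.0]
contact_force: [-0.4, -5.8, 0.7]
gripper_width: 0.0147
```

carry_out:
  plan:
    - [[0, 0, -0.0006], [0, 0, 0], 255]
    - [[0, 0, 0], [0, 0, 0], 255]
    - [[0, 0, 0], [0, 0, 0], 255]

```text
time_s: 16.4
tcp_pos: [0.5321, -0.1238, 0.2654]
eef_rot: [179.9, -0.1, -108.0]
contact_force: [0.3, -5.8, -1.5]
gripper_width: 0.0149
```

Raising the clip now meets a firm upper stop (Fz falls about 2 N per 0.4 mm), so the noses are captive in the groove. I'll return to mid-height and push on.

carry_out:
  plan:
    - [[0, 0, 0.001], [0, 0, 0], 255]
    - [[0, 0, 0.0009], [0, 0, 0], 255]
    - [[-0.0005, 0, 0], [0, 0, 0], 255]
    - [[-0.0005, 0, 0], [0, 0, 0], 255]
    - [[-0.0005, 0, 0], [0, 0, 0], 255]
    - [[0, 0, 0], [0, 0, 0], 255]
    - [[0, 0, 0], [0, 0, 0], 255]

```text
time_s: 16.98
tcp_pos: [0.5323, -0.1231, 0.2641]
eef_rot: [179.9, -0.2, -108.0]
contact_force: [-2.6, -11.8, 5.2]
gripper_width: 0.015
```

carry_out:
  plan:
    - [[-0.0005, 0, 0], [0, 0, 0], 255]
    - [[0, 0, 0], [0, 0, 0], 255]
    - [[0, 0, 0], [0, 0, 0], 255]

```text
time_s: 17.23
tcp_pos: [0.5323, -0.1229, 0.2641]
eef_rot: [179.9, -0.2, -108.0]
contact_force: [-2.7, -12.8, 4.6]
gripper_width: 0.015
```

carry_out:
  plan:
    - [[-0.0005, 0, 0.0003], [0, 0, 0], 255]
    - [[-0.0003, 0, 0], [0, 0, 0], 255]
    - [[0, 0, 0], [0, 0, 0], 255]
    - [[0, 0, 0], [0, 0, 0], 255]

```text
time_s: 17.57
tcp_pos: [0.5328, -0.1219, 0.2639]
eef_rot: [179.9, -0.1, -108.0]
contact_force: [-1.3, -10.0, 5.4]
gripper_width: 0.0147
```

carry_out:
  plan:
    - [[-0.0005, 0, 0], [0, 0, 0], 255]
    - [[-0.0005, 0, 0], [0, 0, 0], 255]
    - [[0, 0, 0], [0, 0, 0], 255]
    - [[0, 0, 0], [0, 0, 0], 255]

```text
time_s: 17.9
tcp_pos: [0.533, -0.121, 0.2638]
eef_rot: [179.9, -0.2, -108.0]
contact_force: [-2.0, -11.5, 4.0]
gripper_width: 0.0148
```

carry_out:
  plan:
    - [[-0.0005, 0, 0], [0, 0, 0], 255]
    - [[-0.0005, 0, 0], [0, 0, 0], 255]
    - [[-0.0005, 0, 0], [0, 0, 0], 255]
    - [[0, 0, 0], [0, 0, 0], 255]
    - [[0, 0, 0], [0, 0, 0], 255]

```text
time_s: 18.32
tcp_pos: [0.5337, -0.1191, 0.2637]
eef_rot: [179.9, -0.1, -108.0]
contact_force: [-1.0, -6.9, 3.5]
gripper_width: 0.0147
```

carry_out:
  plan:
    - [[-0.0007, 0, 0], [0, 0, 0], 255]
    - [[-0.0007, 0, 0], [0, 0, 0], 255]
    - [[-0.0006, 0, 0], [0, 0, 0], 255]
    - [[0, 0, 0], [0, 0, 0], 255]

```text
time_s: 18.65
tcp_pos: [0.5348, -0.1165, 0.2639]
eef_rot: [180.0, -0.0, -108.0]
contact_force: [-0.8, -0.2, 4.8]
gripper_width: 0.0146
```

carry_out:
  plan:
    - [[-0.0008, 0, 0], [0, 0, 0], 255]
    - [[-0.0008, 0, 0], [0, 0, 0], 255]
    - [[-0.0008, 0, 0], [0, 0, 0], 255]
    - [[0, 0, 0], [0, 0, 0], 255]

```text
time_s: 18.98
tcp_pos: [0.536, -0.1134, 0.2641]
eef_rot: [-179.9, 0.1, -108.0]
contact_force: [-0.2, 3.8, 4.9]
gripper_width: 0.0149
```

carry_out:
  plan:
    - [[-0.0008, 0, 0], [0, 0, 0], 255]
    - [[-0.0008, 0, 0], [0, 0, 0], 255]
    - [[0, 0, 0], [0, 0, 0], 255]
    - [[0, 0, 0], [0, 0, 0], 255]

```text
time_s: 19.32
tcp_pos: [0.5365, -0.112, 0.2641]
eef_rot: [-180.0, 0.1, -108.0]
contact_force: [1.2, 2.7, 5.1]
gripper_width: 0.0147
```

carry_out:
  plan:
    - [[-0.0008, 0, 0], [0, 0, 0], 255]
    - [[-0.0008, 0, 0], [0, 0, 0], 255]
    - [[0, 0, 0], [0, 0, 0], 255]
    - [[0, 0, 0], [0, 0, 0], 255]

```text
time_s: 19.65
tcp_pos: [0.5368, -0.1107, 0.2641]
eef_rot: [-180.0, 0.0, -108.0]
contact_force: [-0.6, -0.8, 5.1]
gripper_width: 0.0147
```

carry_out:
  plan:
    - [[-0.0005, 0, 0], [0, 0, 0], 255]
    - [[-0.0005, 0, 0], [0, 0, 0], 255]
    - [[0, 0, 0], [0, 0, 0], 255]
    - [[0, 0, 0], [0, 0, 0], 255]

```text
time_s: 19.98
tcp_pos: [0.5369, -0.1103, 0.2641]
eef_rot: [180.0, -0.0, -108.0]
contact_force: [-0.1, -4.9, 5.6]
gripper_width: 0.0148
```

carry_out:
  plan:
    - [[-0.0005, 0, 0], [0, 0, 0], 255]
    - [[-0.0004, 0, 0], [0, 0, 0], 255]
    - [[0, 0, 0], [0, 0, 0], 255]
    - [[0, 0, 0], [0, 0, 0], 255]

```text
time_s: 20.32
tcp_pos: [0.537, -0.11, 0.2641]
eef_rot: [180.0, -0.1, -108.0]
contact_force: [-1.7, -7.6, 6.2]
gripper_width: 0.0146
```

Hard stop confirmed: 0.9 mm of command gave 0.3 mm of motion. Travel from nose contact was 15.4 mm, which matches the geometry. I'll unload, open part way to stay clear of the feet, and lift off.

carry_out:
  plan:
    - [[0.0008, 0, -0.0004], [0, 0, 0], 255]
    - [[0.0008, 0, 0], [0, 0, 0], 255]
    - [[0, 0, 0], [0, 0, 0], 255]
    - [[0, 0, 0], [0, 0, 0], 255]

```text
time_s: 20.65
tcp_pos: [0.5367, -0.1106, 0.2644]
eef_rot: [-180.0, 0.0, -108.0]
contact_force: [-1.1, -1.1, 3.9]
gripper_width: 0.0148
```

carry_out:
  plan:
    - [[0, 0, 0], [0, 0, 0], 170]
    - [[0, 0, 0], [0, 0, 0], 130]
    - [[0, 0, 0], [0, 0, 0], 130]
    - [[0, 0, 0], [0, 0, 0], 130]
    - [[0, 0, 0], [0, 0, 0], 130]
    - [[0, 0, 0], [0, 0, 0], 130]

```text
time_s: 21.15
tcp_pos: [0.5366, -0.1107, 0.2641]
eef_rot: [180.0, -0.0, -108.0]
contact_force: [0.1, 0.8, -0.8]
gripper_width: 0.0423
```

carry_out:
  plan:
    - [[0, 0, -0.006], [0, 0, 0], 130]
    - [[0, 0, -0.012], [0, 0, 0], 130]
    - [[0, 0, -0.02], [0, 0, 0], 130]
    - [[0, 0, -0.02], [0, 0, 0], 130]
    - [[0, 0, -0.02], [0, 0, 0], 130]
    - [[-0.021, 0, 0], [0, 0, 0], 130]
    - [[-0.021, 0, 0], [0, 0, 0], 130]
    - [[-0.021, 0, 0], [0, 0, 0], 130]
    - [[-0.021, 0, 0], [0, 0, 0], 130]
    - [[0, 0, 0], [0, 0, 0], 130]
    - [[0, 0, 0], [0, 0, 0], 130]

```text
time_s: 22.07
tcp_pos: [0.5628, -0.03, 0.3426]
eef_rot: [-180.0, 0.0, -107.9]
contact_force: [-0.9, 0.2, 0.6]
gripper_width: 0.0429
```

Run:
```python
from h import *
s=r.get_state();print(s['time_s'],s['tcp_pos'],s['contact_force'].round(1))
print([x.tolist() for x in cal("wrist")])
a=save("wrist","w5.png")
u,v=proj("wrist",[[.5458,-.0813,.09]])[0].astype(int); print(u,v)
cv2.imwrite('pics/crop6.png',cv2.resize(a[max(v-65,0):v+65,u-65:u+65,::-1],None,fx=4.5,fy=4.5,interpolation=cv2.INTER_CUBIC))
```

```text
22.0667 [ 0.56280963 -0.03002646  0.34264433] [-0.9  0.2  0.6]
[[[348.0847540017037, 0.0, 281.9018520762669], [0.0, 348.0847540017037, 215.41277506966205], [0.0, 0.0, 1.0]], [[-0.9512107313176333, 0.30854099191923895, -0.0007751978233074275], [0.2973611198690414, 0.9174083937759603, 0.2644583207608365], [0.08230740559878386, 0.25132507900108975, -0.9643968040431766]], [0.5442166818628322, -0.15790888106536796, 0.2910387141070678]]
281 145
```

View pics/crop6.png

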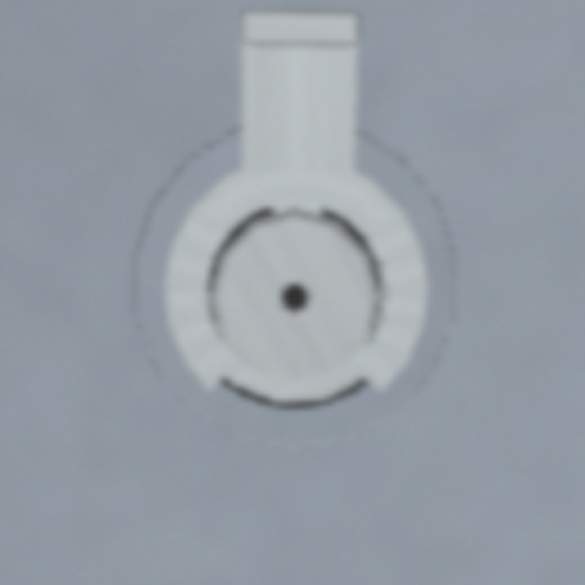

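The crop shows the clip around the spindle: ring centre at about (296,299) against the spindle hole at (294,297), under 0.5 mm apart. It is symmetric and level, with the jaws past the axis. Handing in.

```bash
python3 -c "
from h import *
print(r.close_job())"
```

```text
the job is handed in; nothing more can be done
None
```

The clip is seated in the spindle's groove and released, and the job was handed in at about 22 s; no verdict was reported.

- **Pick-up:** I took the clip farthest from the base, about 0.60 m away, and held it by its tab.
- **Finding the groove:** I touched the spindle end with the clip. It stood about 26 mm above the plate. I then pressed the cup down about 13 mm with the clip.
- **Insertion:** I went in through the gap between two feet. Going in took at most about 13 N. The clip then pulled itself forward and met a hard stop after 15.4 mm, which matches the geometry.
- **Last checks:** After release, the wrist picture showed the ring centre within about 0.5 mm of the spindle axis. The arm had lifted clear and the wrist force was at its noise level.
- **Doubts on the way:**
  - When the push first met resistance I could not tell whether the jaws were in the groove or against solid steel. Raising the clip met a firm upper stop, which settled it.
  - The cup's push read about 1 N lower than expected.
  - I did not measure the other bench items again at the end, but the arm never went near them at bench height.

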